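# Comb the brass spacer bars into rows

### The job

Take the rake from its rest, set it gently into the tray and comb the slanted brass bars up against the sprung stop, until all four lie flat, side by side and parallel to it; press the pack snug with the rake at about 10 N for half a second, never over 20 N. Then stand the rake back upright in its rest. Move the bars with the rake only, and leave everything else on the bench where it is.

Things in the scene. Friction and masses are not known exactly. Their poses are not given: they have to be found in the camera images.
- tray: black combing tray fixed to the bench, outside 160 mm (its x) by 310 mm (its y), origin at the centre of its underside; floor 4 mm thick, walls 5 mm thick rising to 16 mm. Its +y end holds the sprung stop, which spans the tray's whole width; the bars lie from 106 mm behind the origin to 80 mm ahead of it, and the 44 mm inside the -y wall are free
- stop_side (a point): a mark on the tray floor, 98 mm from the tray's origin along its +y. The stop's cork-faced pad faces -y and its face lies anywhere up to 18 mm to either side of this mark: the stop's setting is not measured and must be felt (or seen). Pad top 16.5 mm above the bench, aluminium block behind it 17 mm. The pad yields about 1 mm for each 8 N, 5 mm at most, and springs back
- rest: grey open rest fixed to the bench in which the rake stands, outside 132 (x) x 34 (y) x 14 mm, walls and floor 5 mm thick, open slot 122 x 24 mm; origin at the centre of its underside, x along the slot
- rake_grip (a point): the rake, upright in the rest: an aluminium comb 110 mm long (its x), 14 mm thick (its y), 24 mm high with 8 teeth at the bottom (gaps 5.4 mm), and on it a wooden grip 34 (x) x 22 (y) mm rising to 66 mm above the teeth's ends; 0.14 kg. The point is in the grip, 48 mm above the teeth's ends; z up. Grip across the 22 mm (along y) to resist the push; both long sides are alike
- bar1_c (a point): square brass spacer bar 70 mm long (its x), 10 x 10 mm in section, lying on the tray floor at a slant, nearest the stop at the start; the point is its centre (0.04 to 0.08 kg)
- bar2_c (a point): square brass spacer bar 70 mm long (its x), 10 x 10 mm in section, lying on the tray floor at a slant, second from the stop at the start; the point is its centre (0.04 to 0.08 kg)
- bar3_c (a point): square brass spacer bar 70 mm long (its x), 10 x 10 mm in section, lying on the tray floor at a slant, third from the stop at the start; the point is its centre (0.04 to 0.08 kg)
- bar4_c (a point): square brass spacer bar 70 mm long (its x), 10 x 10 mm in section, lying on the tray floor at a slant, farthest from the stop at the start; the point is its centre (0.04 to 0.08 kg)
- flux_m (a point): bystander, to be left alone: flux bottle, 28 mm across and 60 mm tall, beyond the tray (its +x side); the point is at its middle
- spool_m (a point): bystander, to be left alone: metal solder spool, 48 mm across and 29 mm tall, beyond the tray (its +x side); the point is at its middle
- driver_m (a point): bystander, to be left alone: screwdriver 150 mm long lying on the robot's side of the tray, along it; the point is at its middle
- brush_m (a point): bystander, to be left alone: small brush 140 mm long lying beyond the rest; the point is at its middle
- sink_m (a point): bystander, to be left alone: finned aluminium heat sink 30 x 30 x 19 mm, beside the rest; the point is at its middle
- jar_m (a point): bystander, to be left alone: small jar 40 mm across and 40 mm tall, on the robot's side of the rest; the point is at its middle
- board_m (a point): bystander, to be left alone: green circuit board on an aluminium carrier, 55 x 80 x 20 mm, farther out on the bench; the point is at its middle

How it is judged:
On the way, in this order (a step that is already met when the one before it is completed fails the run):
1. the rake is lifted out of its rest (height (world z) of rake_grip above 0.075 m), for 0.1 s.
2. the four bars lie in parallel rows and the rake presses the pack against the stop with more than 5 N (angle between the x axis of each of bar1_c, bar2_c, bar3_c, bar4_c and the x axis of tray, either way round below 0.09 rad and z of each of bar1_c, bar2_c, bar3_c, bar4_c in the frame of tray below 0.0125 m and y of each of bar1_c, bar2_c, bar3_c, bar4_c in the frame of tray above 0.038 m and x of bar1_c in the frame of tray between -0.035 and 0.035 m and x of bar2_c in the frame of tray between -0.035 and 0.035 m and x of bar3_c in the frame of tray between -0.035 and 0.035 m and x of bar4_c in the frame of tray between -0.035 and 0.035 m and y of bar2_c in the frame of bar1_c between -0.037 and 0.037 m and y of bar3_c in the frame of bar1_c between -0.037 and 0.037 m and y of bar3_c in the frame of bar2_c between -0.037 and 0.037 m and y of bar4_c in the frame of bar1_c between -0.037 and 0.037 m and y of bar4_c in the frame of bar2_c between -0.037 and 0.037 m and y of bar4_c in the frame of bar3_c between -0.037 and 0.037 m and (contact force between rake and bar1 above 5 N or contact force between rake and bar2 above 5 N or contact force between rake and bar3 above 5 N or contact force between rake and bar4 above 5 N) and (contact force between tray and bar1 above 5 N or contact force between tray and bar2 above 5 N or contact force between tray and bar3 above 5 N or contact force between tray and bar4 above 5 N)), for 0.25 s.
At the end, for the whole second after the job is handed in: The bars lie flat on the tray floor at its stop end, within 5 degrees of parallel to the stop, side by side with at most 7 mm of gaps in all, within 35 mm of the tray's centre line; the rake stands upright in its rest (tilt under 0.2 rad, grip within 15 mm of its centre); all at rest (angle between the x axis of each of bar1_c, bar2_c, bar3_c, bar4_c and the x axis of tray, either way round below 0.09 rad and z of each of bar1_c, bar2_c, bar3_c, bar4_c in the frame of tray below 0.0125 m and y of each of bar1_c, bar2_c, bar3_c, bar4_c in the frame of tray above 0.038 m and x of bar1_c in the frame of tray between -0.035 and 0.035 m and x of bar2_c in the frame of tray between -0.035 and 0.035 m and x of bar3_c in the frame of tray between -0.035 and 0.035 m and x of bar4_c in the frame of tray between -0.035 and 0.035 m and y of bar2_c in the frame of bar1_c between -0.037 and 0.037 m and y of bar3_c in the frame of bar1_c between -0.037 and 0.037 m and y of bar3_c in the frame of bar2_c between -0.037 and 0.037 m and y of bar4_c in the frame of bar1_c between -0.037 and 0.037 m and y of bar4_c in the frame of bar2_c between -0.037 and 0.037 m and y of bar4_c in the frame of bar3_c between -0.037 and 0.037 m and horizontal distance between rake_grip and rest below 0.015 m and height (world z) of rake_grip below 0.058 m and angle between rake_grip's own z axis and vertical below 0.2 rad and angle between the x axis of rake_grip and the x axis of rest, either way round below 0.1 rad and linear speed of each of bar1, bar2, bar3, bar4, rake below 0.01 m/s); the robot touches nothing.
It fails at once if the rake presses the bars, or the bars press the tray or its stop, with over 20 N (contact force between any of rake, tray and bar1 above 20 N or contact force between any of rake, tray and bar2 above 20 N or contact force between any of rake, tray and bar3 above 20 N or contact force between any of rake, tray and bar4 above 20 N).
It fails at once if the rake itself is slammed or ground onto the tray or its stop with over 40 N (contact force between rake and tray above 40 N).
It fails at once if the robot itself touches a bar (contact force between any of the fingers, the arm and bar1 above 0.5 N or contact force between any of the fingers, the arm and bar2 above 0.5 N or contact force between any of the fingers, the arm and bar3 above 0.5 N or contact force between any of the fingers, the arm and bar4 above 0.5 N).
It fails at once if a bar is lifted out of the tray (height (world z) of any of bar1_c, bar2_c, bar3_c, bar4_c above 0.04 m).
It fails at once if a bystander is moved more than 20 mm (distance of any of flux_m, spool_m, driver_m, brush_m, sink_m, jar_m, board_m from where it was at the start of the episode above 0.02 m).
It also fails if it takes over 64 s, if anything falls off the work surface, if the arm or the gripper's body presses on something with over 40 N, if the wrist force passes 120 N, or if a joint passes its speed limit or range.

### The arm

A 7-joint arm with a two-finger parallel gripper is mounted at the origin on the work surface. World frame = base frame: x ahead of the robot, y to its left, z up, the work surface at z = 0. Lengths are in m, angles in rad, forces in N, time in s.
With the tool pointing down it reaches from about 0.4 to 0.85 m from the base axis. Payload 4.5 kg.
Tool frame: the origin (TCP) lies at the very end of the fingers, on their centre line; the grasp point (between the pads) lies 19 mm behind it (tcp_to_grasp is the z of the grasp point in the tool frame, in m); z points along the fingers, y is the line along which they close (so a half turn about z gives the same grasp; the last joint's range is limited). The gripper opens to 88 mm and grips with 3 to 60 N. Pads are 18 mm wide; open, the fingers measure 123 mm over their backs; the gripper's body (75 mm by 187 mm) begins 45 mm behind the grasp point.
Start: joints at [-1.203, 0.689, -0.195, 1.565, 0.157, 0.902, -0.215], TCP at [0.205, 0.591, 0.239] pointing down, gripper open.
Joint ranges: [-3.01, 3.01], [-0.46, 2.08], [-1.47, 1.51], [0.13, 2.56], [-1, 4.14], [0.04, 2.09], [-2.66, 2.66]. Speed limits (rad/s): [2.57, 2.57, 3.14, 3.14, 3.14, 3.14, 3.14].

### API

Orientations are given as a unit quaternion [x, y, z, w].
In Python, from plant import * gives the robot as it stands. The module is installed in compiled form; this text tells all that it offers.
- The arm moves only by the shell command python3 -m jog 'ROWS' [OPENING] [FORCE]. ROWS is JSON, a list that holds one entry, the list of rows, each a list of 6 numbers: the shift along the tool's x, y, z in m, then the turn, a rotation vector about the tool's x, y, z in rad. In form: [[[dx, dy, dz, ax, ay, az], ...]]. A call has 1 to 12 rows; each row shifts and turns the commanded pose from where the row before left it, along the tool's axes as they then stand; what a row does not reach is not made up. A row lasts 1/8 s, in which the tool goes at most 62.5 mm and 10.7 degrees, less where a joint would pass 70% of its speed; a pose out of reach is approached as far as the arm can. A call with a gripper value outside its range is refused whole. OPENING is the finger opening in m, from 0 to 0.0881, set as the call begins (- or left out, the last holds). The fingers move at their own pace and stop on an object; FORCE is the grip in N (left out, the last holds). Time passes only in rows, so rows that do not move let the fingers close. It gives the time, the measured TCP pose, the force, the opening and the grip force at its end, in the units of the state.
- get_state(): the state, without advancing time (a new reading comes with each control period).
- snapshot(name): name is "scene" or "top" or "wrist"; returns a dict with "frame" (384x512x3 uint8, red, green, blue), "mtx" (3x3 intrinsics, pixels), "xyz" and "orientation" of the camera in the world; the wrist camera has in their place "mount" (4x4, takes a point from camera to tool coordinates, whose origin is the TCP and whose axes are the flange's). Camera axes: x right, y down, z forward; pixel columns grow to the right and rows downward; lengths in m; the calibration is good to about 2 mm. A picture is of the moment at which its call begins: read the wrist's pose just before it. There is no depth.
- finish_job(): hands the job in; it is judged then, once.
The state is a dict: "clock": time; "q": joint angles; "qd": joint speeds; "joint_torque": joint torques, N m; "tool_pos": TCP position; "eef_rot": TCP orientation; "contact_force": force on the tool from outside, world axes, zero at the start; "moment": the same for the moment, N m; "opening": opening from 0.0 (shut) to 1.0 (fully open); "finger_force": force on a finger pad.
Only numpy, scipy, OpenCV 4.12 (cv2) and the standard library are available. Lean on these libraries where they do the work, as an engineer would, in place of code of your own. Each camera call takes 0.05 s, during which the arm holds its last target. There are 200 camera calls.

## Working session

There is one attempt and no reset: what is moved stays moved. The work goes in short steps, Python scripts to look and compute and a shell command to move; the robot and the scene stay as the last step left them, time stands still between calls to the robot, and variables do not carry over. Pictures are saved under pics/ and viewed, at most 13 in all, crops included, and the job is handed in when it is done.

```bash
mkdir -p pics
cat > h.py <<'E'
from plant import *
import numpy as np, cv2
from scipy.spatial.transform import Rotation as R
def save(n,f,cr=None,s=1):
    im=f["frame"][:,:,::-1]
    if cr: im=im[cr[1]:cr[3],cr[0]:cr[2]]
    im=cv2.resize(im,None,fx=s,fy=s,interpolation=cv2.INTER_CUBIC); cv2.imwrite('pics/'+n+'.png',im)
def cam(f,st=None):
    if "mount" in f:
        T=np.eye(4);T[:3,:3]=R.from_quat(st["eef_rot"]).as_matrix();T[:3,3]=st["tool_pos"]
        M=T@np.array(f["mount"]);return M[:3,:3],M[:3,3]
    o=np.array(f["orientation"]);r=R.from_quat(o).as_matrix() if o.size==4 else o.reshape(3,3)
    return r,np.array(f["xyz"])
def ray(f,uv,z,st=None):
    r,p=cam(f,st);d=r@np.linalg.inv(f["mtx"])@np.array([uv[0],uv[1],1.]);return p+d*(z-p[2])/d[2]
def proj(f,P,st=None):
    r,p=cam(f,st);c=np.array(f["mtx"])@(r.T@(np.array(P)-p));return c[:2]/c[2]
E
python3 - <<'E'
from h import *
import pickle
s=get_state();print(s)
d={}
for n in("scene","top"):
    f=snapshot(n);d[n]=f;save(n,f,None,1.56);print(n,f["mtx"],f["xyz"],f["orientation"])
pickle.dump(d,open('d.pkl','wb'))
E
```

```text
{'clock': 0.0, 'q': array([-1.20320022,  0.68999056, -0.19451229,  1.56634004,  0.15730895,
        0.90250412, -0.21513089]), 'qd': array([-0.00039978, -0.00091532,  0.00071581,  0.0013435 ,  0.00017544,
        0.00118181,  0.00047855]), 'joint_torque': array([ 3.35157301e-04, -5.27550423e+01, -1.26668192e+00, -1.53419173e+01,
       -5.26039756e-02,  6.67567248e-03,  1.77575885e-04]), 'tool_pos': array([0.20461258, 0.58988647, 0.23790696]), 'eef_rot': array([ 1.66096002e-01,  9.86109154e-01, -9.20963500e-04, -8.29551238e-05]), 'contact_force': array([-0.95043419, -0.06243338, -0.73553058]), 'moment': array([-0.00142609, -0.02995558, -0.03491368]), 'finger_force': 0.0, 'opening': 1.0025034555649568}
scene [[431.05225877   0.         267.63324432]
 [  0.         431.05225877 182.85654473]
 [  0.           0.           1.        ]] [1.22524555 0.19151378 0.51058239] [ 0.51195265  0.72009356 -0.374212   -0.28166492]
top [[381.28640527   0.         254.11763198]
 [  0.         381.28640527 189.16619203]
 [  0.           0.           1.        ]] [0.44006293 0.0141446  0.76170388] [-0.68580627  0.71987845 -0.07666695  0.07461206]
```

View pics/top.png

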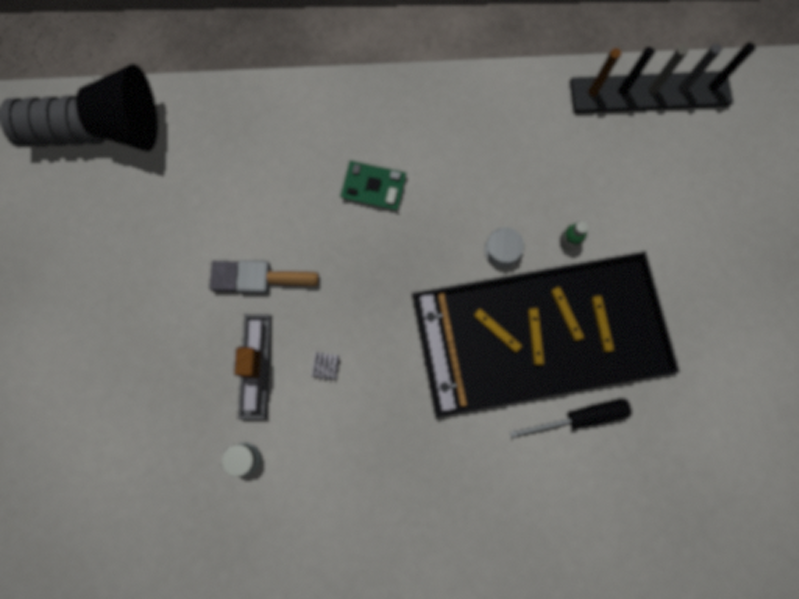

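View pics/scene.png

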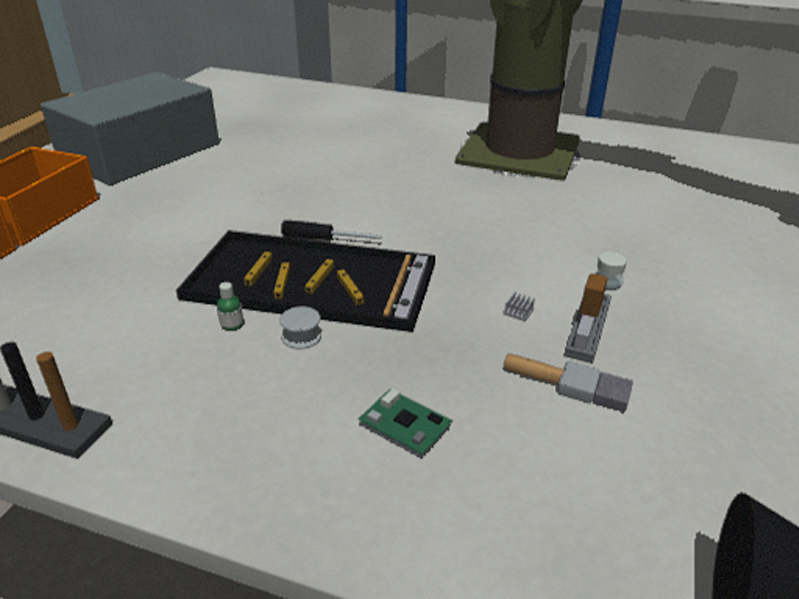

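Top view (799×599): tray corners are about (414,294), (645,254), (677,372) and (437,416). The stop is at the tray's left end, with its cork face from about (444,293) to (463,405). The bars sit at (498,330), (537,336), (567,314) and (603,323). The rest is at about (255,367) and the grip top at (247,362).

Run:
```python
from h import *
import pickle
d=pickle.load(open('d.pkl','rb'));f=d['top'];k=1.5605
g=lambda u,v,z:ray(f,(u/k,v/k),z)[:2]
C=np.array([g(*p,.016) for p in[(414,294),(645,254),(677,372),(437,416)]])
print(C.round(4),[np.linalg.norm(C[i]-C[i-1]).round(3) for i in range(4)],C.mean(0))
c=C.mean(0);yy=(C[0]+C[3]-C[1]-C[2]);yy/=np.linalg.norm(yy);xx=np.array([yy[1],-yy[0]])
print('traj y',yy,'x',xx,'tray yaw',np.arctan2(xx[1],xx[0]))
T=lambda p:(np.array([(p-c)@xx,(p-c)@yy])*1000).round(1)
print('cork',T(g(443,293,.0165)),T(g(464,405,.0165)),'cork other',T(g(439,293,.0165)),T(g(460,406,.0165)))
for a,b in[((478,313),(519,348)),((534,309),(539,364)),((556,290),(579,338)),((597,297),(609,350))]:
    A,B=T(g(*a,.014)),T(g(*b,.014));print('bar',(A+B)/2,np.linalg.norm(A-B),np.degrees(np.arctan2(*(A-B)[::-1])))
Rr=np.array([g(*p,.014) for p in[(246,317),(271,317),(267,418),(240,418)]]);print('rest',Rr.mean(0),[np.linalg.norm(Rr[i]-Rr[i-1]).round(3) for i in range(4)],Rr.round(4))
# brown grip segmentation in top
im=cv2.cvtColor(f["frame"],cv2.COLOR_RGB2HSV);m=((im[...,0]<20)&(im[...,1]>110)&(im[...,2]>60)).astype(np.uint8)
m[:, :140]=0;m[:,180:]=0;m[:205]=0;m[260:]=0
r=cv2.minAreaRect(cv2.findNonZero(m));print(r,m.sum());B=cv2.boxPoints(r);print([ray(f,p,.071)[:2].round(4) for p in B])
```

```text
[[ 0.6028 -0.0144]
 [ 0.6413 -0.3175]
 [ 0.4874 -0.3364]
 [ 0.4482 -0.0343]] [np.float64(0.156), np.float64(0.305), np.float64(0.155), np.float64(0.305)] [ 0.54493893 -0.17564607]
traj y [-0.12749594  0.99183909] x [0.99183909 0.12749594] tray yaw 0.12784390730438283
cork [ 72.6 115.7] [-70.7 117.3] cork other [ 73.5 120.8] [-71.  122.4]
bar [13.   55.55] 67.43804564190751 38.195401499360216
bar [-2.75  9.65] 70.34443830183024 -7.761497679899511
bar [ 18.5 -35.7] 67.31478292321829 12.177983923765753
bar [ -1.3  -77.25] 69.02615446336264 -1.577311288918437
rest [0.51979056 0.18839554] [np.float64(0.126), np.float64(0.032), np.float64(0.126), np.float64(0.033)] [[0.5836 0.2013]
 [0.5821 0.1694]
 [0.4559 0.1748]
 [0.4575 0.208 ]]
((156.2930908203125, 231.4827880859375), (10.297639846801758, 17.35650634765625), 4.763641834259033) 178
[array([0.5063, 0.1997]), array([0.5375, 0.1973]), array([0.5351, 0.1787]), array([0.5039, 0.1812])]
```

```bash
cat >> h.py <<'E'
def delta(target,yaw):
    """yaw: world yaw of rake x (tool y at yaw+90deg, tool down). prints turn (tool rotvec) first, then shift in turned frame, mm"""
    s=get_state();r0=R.from_quat(s["eef_rot"])
    # tool y at (yaw+pi/2), z down, x = y cross z
    y=np.array([-np.sin(yaw),np.cos(yaw),0]);z=np.array([0,0,-1.]);x=np.cross(y,z);r1=R.from_matrix(np.c_[x,y,z])
    print('turn',(r0.inv()*r1).as_rotvec().round(4),'shift mm',(r1.inv().apply(np.array(target)-s["tool_pos"])*1000).round(1),'t',s["clock"].__round__(2),'F',s["contact_force"].round(1))
E
python3 -c "
from h import *
delta([.5205,.189,.17],-.05)"
```

```text
turn [-1.600e-03 -2.000e-04 -2.837e-01] shift mm [-335.5 -384.7   68. ] t 0.1 F [-0.3 -0.8  0.7]
```

```bash
python3 -m jog '[[[0,0,0,0,0,-0.142],[0,0,0,0,0,-0.142],[-0.02,-0.022,0.004,0,0,0],[-0.035,-0.04,0.007,0,0,0],[-0.038,-0.044,0.008,0,0,0],[-0.038,-0.044,0.008,0,0,0],[-0.038,-0.044,0.008,0,0,0],[-0.038,-0.044,0.008,0,0,0],[-0.038,-0.044,0.008,0,0,0],[-0.038,-0.044,0.008,0,0,0],[-0.035,-0.04,0.006,0,0,0],[-0.0175,-0.0207,0.003,0,0,0]]]' 0.06 20
python3 - <<'E'
from h import *
delta([.5205,.189,.17],-.05)
s=get_state();f=snapshot('wrist');save('w1',f,None,1.5)
import pickle;pickle.dump((s,f),open('w1.pkl','wb'))
print(proj(f,[.5205,.189,.071],s)*1.5)
E
```

```text
clock: 1.6
tool_pos: [0.5222, 0.1837, 0.1699]
eef_rot: [0.027, 1.0, -0.001, -0.0]
contact_force: [-0.7, 0.2, 0.0]
opening: 0.679
finger_force: 0.0
turn [-0.0021 -0.0003 -0.0045] shift mm [ 2.   5.2 -0.1] t 1.6 F [-0.7  0.2  0. ]
[398.7398524  292.98374934]
```

View pics/w1.png

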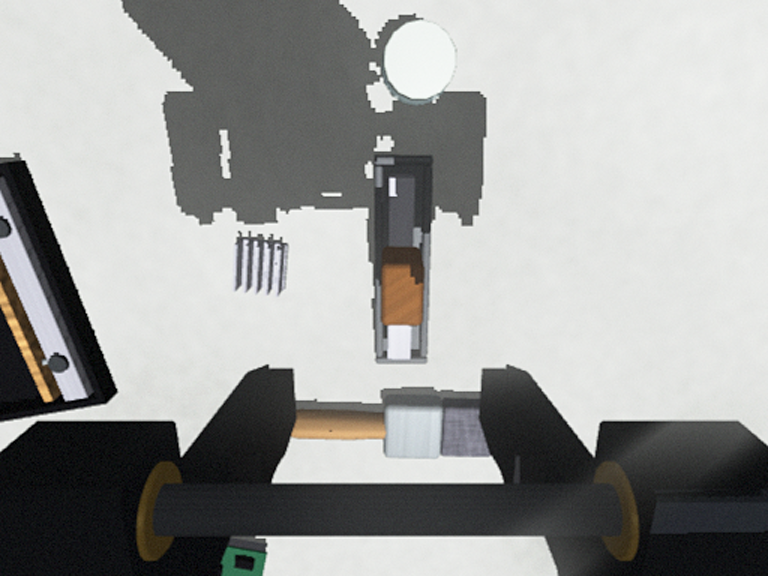

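The wrist view shows the rest with corners at about (375,156), (432,156), (427,361) and (377,361). The grip is centred in it near (403,290), its right and left edges about 39 px apart. The sink is clear on the left.

Run:
```python
from h import *
import pickle
s,f=pickle.load(open('w1.pkl','rb'))
r,p=cam(f,s);print(p,r.round(2).tolist())
C=np.array([ray(f,(u/1.5,v/1.5),.014,s)[:2] for u,v in[(375,156),(432,156),(427,361),(377,361)]])
print(C.round(4),C.mean(0),[np.linalg.norm(C[i]-C[i-1]).round(3) for i in range(4)])
m=(C[2]+C[3]-C[0]-C[1]);print('yaw',np.arctan2(m[1],m[0]))
for u,v in[(383,249),(422,249),(384,325),(421,324)]:print([ray(f,(u/1.5,v/1.5),z,s)[:2].round(4) for z in(.071,.029)])
```

```text
[0.43934084 0.18801262 0.31571041] [[0.05, 0.95, 0.32], [1.0, -0.05, -0.02], [-0.0, 0.32, -0.95]]
[[0.456  0.1795]
 [0.4578 0.2121]
 [0.5872 0.2055]
 [0.5855 0.1728]] [0.52161859 0.19249438] [np.float64(0.13), np.float64(0.033), np.float64(0.13), np.float64(0.033)]
yaw -0.05142929530517848
[array([0.4973, 0.1823]), array([0.5072, 0.1813])]
[array([0.4983, 0.2015]), array([0.5084, 0.2038])]
[array([0.5375, 0.1806]), array([0.5544, 0.1793])]
[array([0.538 , 0.1997]), array([0.5549, 0.2017])]
```

```bash
python3 -c "
from h import *
delta([.521,.1905,.034],-.05)"
```

```text
turn [-0.0045  0.0009 -0.0082] shift mm [  3.5   9.8 135.5] t 1.65 F [ 2.2 -1.8 -0.2]
```

```bash
python3 -m jog '[[[0.0017,0.005,0.02,0,0,-0.003],[0.0017,0.004,0.03,0,0,-0.003],[0,0,0.03,0,0,0],[0,0,0.01,0,0,0],[0,0,0,0,0,0]]]'
python3 -c "
from h import *
for i in range(3): delta([.521,.1905,.034],-.05);snapshot('top')"
```

```text
clock: 2.28
tool_pos: [0.5172, 0.197, 0.0805]
eef_rot: [0.022, 1.0, -0.0, -0.0]
contact_force: [-0.4, -0.5, 0.4]
opening: 0.684
finger_force: 0.0
turn [-0.0004 -0.0009  0.0067] shift mm [-4.1 -6.3 46.5] t 2.27 F [-0.4 -0.5  0.4]
turn [0.0004 0.0005 0.0064] shift mm [-3.5 -6.5 47.2] t 2.33 F [ 0.1 -0.4  0.1]
turn [0.0008 0.0012 0.0062] shift mm [-3.2 -6.5 47.6] t 2.38 F [ 0.7 -0.4  0.4]
```

```bash
python3 -m jog '[[[-0.0033,-0.0065,0.004,0,0,0.006],[0,0,0,0,0,0],[0,0,0.015,0,0,0],[0,0,0.018,0,0,0],[0,0,0.01,0,0,0],[0,0,0,0,0,0],[0,0,0,0,0,0]]]'
python3 -c "
from h import *
delta([.521,.1905,.034],-.05)"
```

```text
clock: 3.3
tool_pos: [0.5207, 0.1903, 0.0337]
eef_rot: [0.025, 1.0, 0.0, 0.0]
contact_force: [0.2, -0.0, 0.4]
opening: 0.682
finger_force: 0.0
turn [0.0002 0.0001 0.0003] shift mm [-0.3  0.2 -0.3] t 3.3 F [ 0.2 -0.   0.4]
```

Close and lift a little.

```bash
python3 -m jog '[[[0,0,0,0,0,0],[0,0,0,0,0,0],[0,0,0,0,0,0],[0,0,0,0,0,0],[0,0,0,0,0,0]]]' 0.005 45
python3 -m jog '[[[0,0,-0.01,0,0,0],[0,0,-0.03,0,0,0],[0,0,-0.04,0,0,0],[0,0,-0.02,0,0,0],[0,0,0,0,0,0],[0,0,0,0,0,0]]]'
python3 - <<'E'
from h import *
s=get_state();f=snapshot('wrist');save('w2',f,None,1.5)
fs=snapshot('scene');save('s2',fs,(260,80,500,260),3)
delta([.521,.1905,.134],-.05)
E
```

```text
clock: 3.92
tool_pos: [0.5207, 0.1902, 0.0338]
eef_rot: [0.025, 1.0, 0.0, 0.0]
contact_force: [-0.9, -0.3, 0.9]
opening: 0.247
finger_force: 44.7
clock: 4.68
tool_pos: [0.5201, 0.1897, 0.1331]
eef_rot: [0.025, 1.0, -0.0, -0.001]
contact_force: [0.0, 0.1, -2.8]
opening: 0.245
finger_force: 44.7
turn [-0.0011 -0.0019  0.0004] shift mm [-1.1  0.8 -1.3] t 4.78 F [-0.9  0.3 -1.7]
```

View pics/s2.png

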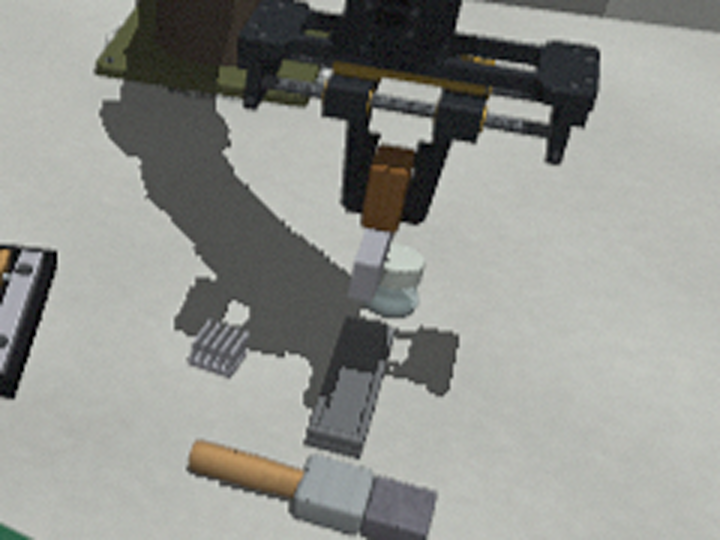

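The rake is held upright, clear of the rest, with the rest and neighbours undisturbed. Next is the tray.

```bash
python3 -c "
from h import *
delta([.553,-.16,.19],.128)"
```

```text
turn [-0.0009 -0.002  -0.1776] shift mm [  11.8 -351.1  -57.3] t 4.78 F [-0.9  0.3 -1.7]
```

```bash
python3 -m jog '[[[0,0,-0.028,0,0,-0.08],[0,-0.015,-0.028,0,0,-0.0976],[0.0015,-0.035,0,0,0,0],[0.0015,-0.045,0,0,0,0],[0.0015,-0.045,0,0,0,0],[0.0015,-0.045,0,0,0,0],[0.0015,-0.045,0,0,0,0],[0.0015,-0.045,0,0,0,0],[0.0015,-0.035,0,0,0,0],[0.001,-0.025,0,0,0,0],[0,-0.015,0,0,0,0],[0,0,0,0,0,0]]]'
python3 -m jog '[[[0,0,0,0,0,0],[0,0,0,0,0,0]]]'
python3 - <<'E'
from h import *
delta([.553,-.16,.19],.128)
s=get_state();f=snapshot('wrist');save('w3',f,None,1.5)
import pickle;pickle.dump((s,f),open('w3.pkl','wb'))
E
```

```text
clock: 6.28
tool_pos: [0.5521, -0.1592, 0.189]
eef_rot: [-0.063, 0.998, 0.0, -0.001]
contact_force: [0.5, 0.1, -0.8]
opening: 0.245
finger_force: 44.7
clock: 6.52
tool_pos: [0.5525, -0.157, 0.1898]
eef_rot: [-0.065, 0.998, 0.0, 0.0]
contact_force: [0.9, 0.9, -1.8]
opening: 0.243
finger_force: 44.7
turn [0.0008 0.0001 0.0021] shift mm [-0.1 -3.1 -0.2] t 6.53 F [ 0.9  0.9 -1.8]
```

View pics/w3.png

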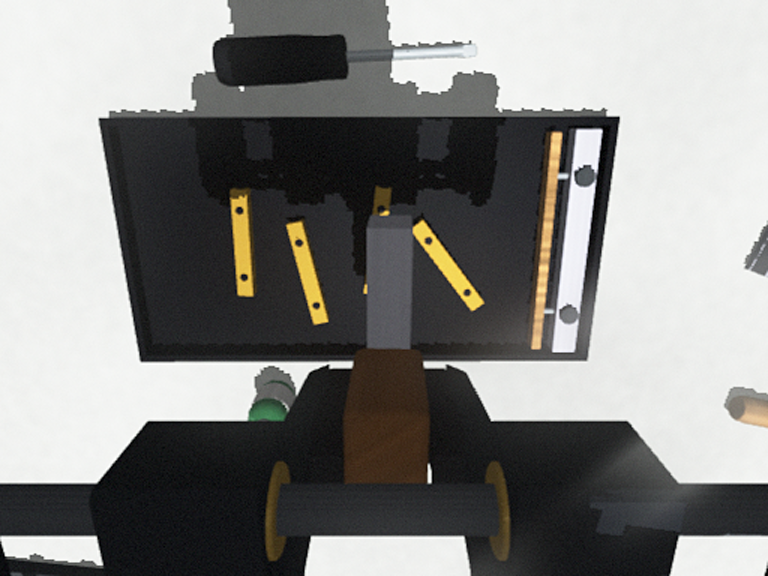

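Wrist view: tray corners (100,119), (619,118), (587,360) and (140,361). The cork face runs (549,132)–(532,348). Bar 4 runs (240,190)–(245,296), bar 3 (294,222)–(320,323) and bar 1 (418,225)–(478,306).

Run:
```python
from h import *
import pickle
s,f=pickle.load(open('w3.pkl','rb'))
g=lambda u,v,z:ray(f,(u/1.5,v/1.5),z,s)[:2]
C=np.array([g(*p,.016) for p in[(100,119),(619,118),(587,360),(140,361)]])
print(C.round(4),[np.linalg.norm(C[i]-C[i-1]).round(3) for i in range(4)])
c=C.mean(0);yy=C[1]+C[2]-C[0]-C[3];yy/=np.linalg.norm(yy);xx=np.array([yy[1],-yy[0]])
print('c',c,'yaw',np.arctan2(xx[1],xx[0]))
T=lambda p:(np.array([(p-c)@xx,(p-c)@yy])*1000).round(1)
print('cork',T(g(549,132,.0165)),T(g(532,348,.0165)))
for a,b in[((418,225),(478,306)),((294,222),(320,323)),((240,190),(245,296))]:
    A,B=T(g(*a,.014)),T(g(*b,.014));print('bar',(A+B)/2,np.linalg.norm(A-B).round(1),'ends',A,B)
yaw=np.arctan2(xx[1],xx[0])
P=c+yy*-.130+xx*.005;print('start',P);delta([*P,.19],yaw)
```

```text
[[ 0.4894 -0.3375]
 [ 0.4487 -0.032 ]
 [ 0.6056 -0.0107]
 [ 0.6466 -0.3176]] [np.float64(0.159), np.float64(0.308), np.float64(0.158), np.float64(0.31)]
c [ 0.54757046 -0.17444349] yaw 0.13254215666496572
cork [-71.3 113.3] [ 69.8 115.6]
bar [12.5  56.75] 68.8 ends [-15.   36.1] [40.  77.4]
bar [ 17.45 -36.05] 70.4 ends [-17.1 -42.8] [ 52.  -29.3]
bar [ -2.3 -76.9] 69.9 ends [-37.2 -75.3] [ 32.6 -78.5]
start [ 0.56970669 -0.30264251]
turn [ 0.0006  0.0002 -0.0027] shift mm [   2.2 -146.4   -0.2] t 6.58 F [-0.8  0.4 -1.9]
```

```bash
python3 -m jog '[[[0.001,-0.015,0,0,0,-0.0027],[0,-0.03,0,0,0,0],[0,-0.035,0,0,0,0],[0,-0.035,0,0,0,0],[0,-0.02,0,0,0,0],[0,-0.011,0,0,0,0],[0,0,0.02,0,0,0],[0,0,0.03,0,0,0],[0,0,0.02,0,0,0],[0,0,0,0,0,0],[0,0,0,0,0,0],[0,0,0,0,0,0]]]'
python3 - <<'E'
from h import *
c=np.array([.5475,-.1744]);a=.132;xx=np.array([np.cos(a),np.sin(a)]);yy=np.array([-xx[1],xx[0]])
delta([*(c+yy*-.130+xx*.006),.0345],a)
E
```

```text
clock: 8.07
tool_pos: [0.5712, -0.3036, 0.1209]
eef_rot: [-0.065, 0.998, -0.0, 0.001]
contact_force: [0.2, -0.4, -1.6]
opening: 0.245
finger_force: 44.7
turn [-0.0009  0.0019 -0.0015] shift mm [ 0.5  1.2 86.4] t 8.07 F [ 0.2 -0.4 -1.6]
```

```bash
python3 -m jog '[[[0.0005,0.001,0.02,-0.001,0.002,-0.001],[0,0,0.03,0,0,0],[0,0,0.015,0,0,0],[0,0,0.01,0,0,0],[0,0,0.005,0,0,0],[0,0,0.003,0,0,0],[0,0,0.002,0,0,0],[0,0,0,0,0,0],[0,0,0,0,0,0]]]'
python3 - <<'E'
from h import *
c=np.array([.5475,-.1744]);a=.132;xx=np.array([np.cos(a),np.sin(a)]);yy=np.array([-xx[1],xx[0]])
delta([*(c+yy*-.130+xx*.006),.0345],a)
s=get_state();f=snapshot('wrist');save('w4',f,None,1.5)
E
```

```text
clock: 9.2
tool_pos: [0.5698, -0.3026, 0.035]
eef_rot: [-0.066, 0.998, 0.0, -0.001]
contact_force: [0.3, 0.7, -1.2]
opening: 0.243
finger_force: 44.7
turn [ 0.0008 -0.0015 -0.0005] shift mm [-0.8  0.   0.5] t 9.2 F [ 0.3  0.7 -1.2]
```

View pics/w4.png

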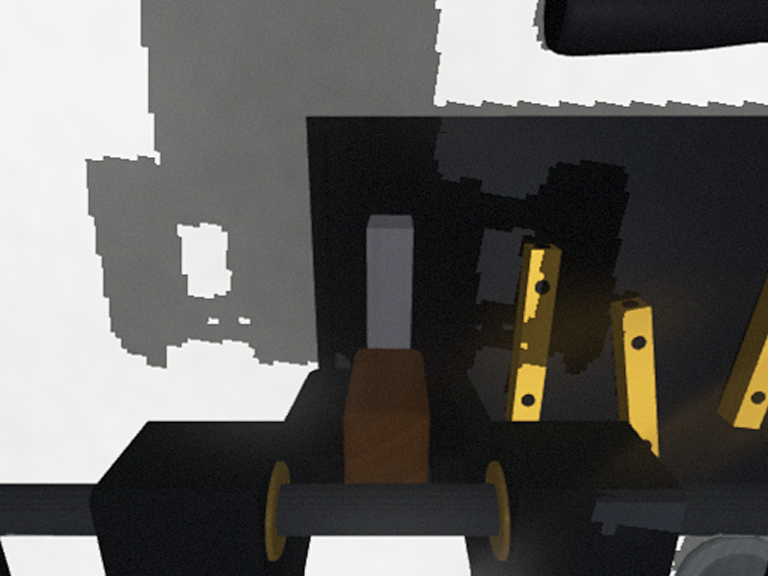

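The rake is down in the tray's free strip, at (390,280), clear of the wall and bar 4. Now I start combing.

```bash
python3 -m jog '[[[-0.0008,0.004,0.0004,0,0,0],[0,0.008,0,0,0,0],[0,0.008,0,0,0,0],[0,0.006,0,0,0,0],[0,0.004,0,0,0,0],[0,0.004,0,0,0,0],[0,0.004,0,0,0,0],[0,0.004,0,0,0,0],[0,0.004,0,0,0,0],[0,0.004,0,0,0,0],[0,0.004,0,0,0,0],[0,0.004,0,0,0,0]]]'
python3 -m jog '[[[0,0.004,0,0,0,0],[0,0.004,0,0,0,0],[0,0.004,0,0,0,0],[0,0.004,0,0,0,0],[0,0.004,0,0,0,0],[0,0.004,0,0,0,0],[0,0.004,0,0,0,0],[0,0.004,0,0,0,0],[0,0.004,0,0,0,0],[0,0.004,0,0,0,0],[0,0.004,0,0,0,0],[0,0.004,0,0,0,0]]]'
cat > l.py <<'E'
from h import *
c=np.array([.5475,-.1744]);a=.132;xx=np.array([np.cos(a),np.sin(a)]);yy=np.array([-xx[1],xx[0]])
def where():
    s=get_state();p=s["tool_pos"][:2]-c;F=s["contact_force"]
    print('tray x %.1f y %.1f z %.1f'%(p@xx*1e3,p@yy*1e3,s["tool_pos"][2]*1e3),'Ftray',(F[:2]@xx).round(1),(F[:2]@yy).round(1),F[2].round(1),'t',round(s["clock"],2))
    return s
E
python3 - <<'E'
from l import *
s=where();f=snapshot('wrist');save('w5',f,None,1.5)
delta([*(c+yy*.0+xx*.006),.0345],a)
E
```

```text
clock: 10.75
tool_pos: [0.5627, -0.2446, 0.0343]
eef_rot: [-0.066, 0.998, 0.0, -0.001]
contact_force: [1.3, -0.7, -1.2]
opening: 0.244
finger_force: 44.7
clock: 12.25
tool_pos: [0.5565, -0.1971, 0.0344]
eef_rot: [-0.066, 0.998, 0.0, -0.001]
contact_force: [0.2, 0.0, -1.8]
opening: 0.245
finger_force: 44.7
tray x 6.0 y -23.7 z 34.4 Ftray 0.2 -0.0 -1.8 t 12.25
turn [ 0.0017 -0.002   0.0003] shift mm [ 0.  22.8 -0.1] t 12.3 F [-0.4 -0.6 -1.8]
```

View pics/w5.png

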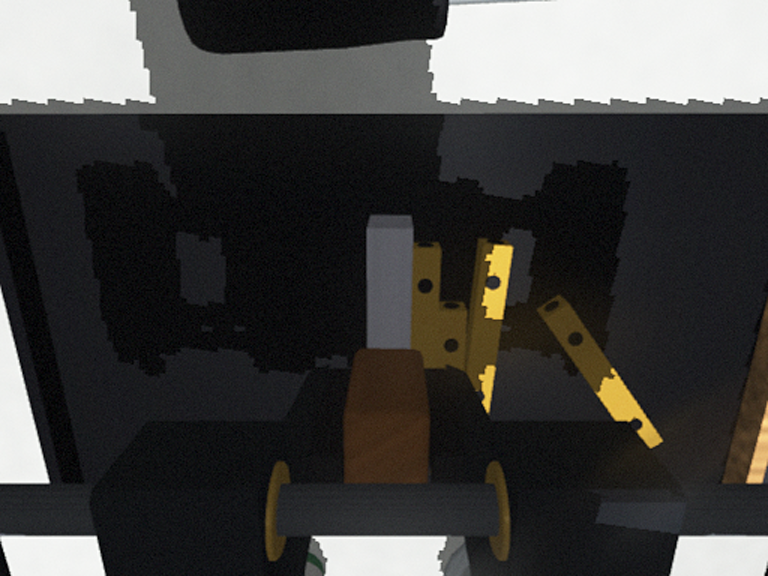

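Bars 4 and 3 lie flush ahead of the rake at (425,290) and (452,340). Bar 2 is next at (495,290), with bar 1 still slanted, (550,305)–(655,440). I'll continue.

```bash
python3 -m jog '[[[0,0.004,0,-0.001,0.001,0],[0,0.004,0,0,0,0],[0,0.004,0,0,0,0],[0,0.004,0,0,0,0],[0,0.004,0,0,0,0],[0,0.004,0,0,0,0],[0,0.004,0,0,0,0],[0,0.004,0,0,0,0],[0,0.004,0,0,0,0],[0,0.004,0,0,0,0],[0,0.003,0,0,0,0],[0,0.003,0,0,0,0]]]'
python3 -c "
from l import *
where()"
python3 -m jog '[[[0,0.003,0,0,0,0],[0,0.003,0,0,0,0],[0,0.003,0,0,0,0],[0,0.003,0,0,0,0],[0,0.003,0,0,0,0],[0,0.003,0,0,0,0],[0,0.003,0,0,0,0]]]'
python3 - <<'E'
from l import *
s=where();f=snapshot('wrist');save('w6',f,None,1.5)
E
```

```text
clock: 13.8
tool_pos: [0.5505, -0.1515, 0.0345]
eef_rot: [-0.066, 0.998, 0.001, -0.002]
contact_force: [-0.3, -0.6, -2.2]
opening: 0.244
finger_force: 44.7
tray x 5.9 y 22.3 z 34.5 Ftray -0.4 -0.5 -2.2 t 13.8
clock: 14.68
tool_pos: [0.5478, -0.1307, 0.0346]
eef_rot: [-0.066, 0.998, 0.001, -0.001]
contact_force: [0.1, -0.1, -1.2]
opening: 0.243
finger_force: 44.7
tray x 6.0 y 43.3 z 34.6 Ftray 0.1 -0.1 -1.2 t 14.68
```

View pics/w6.png

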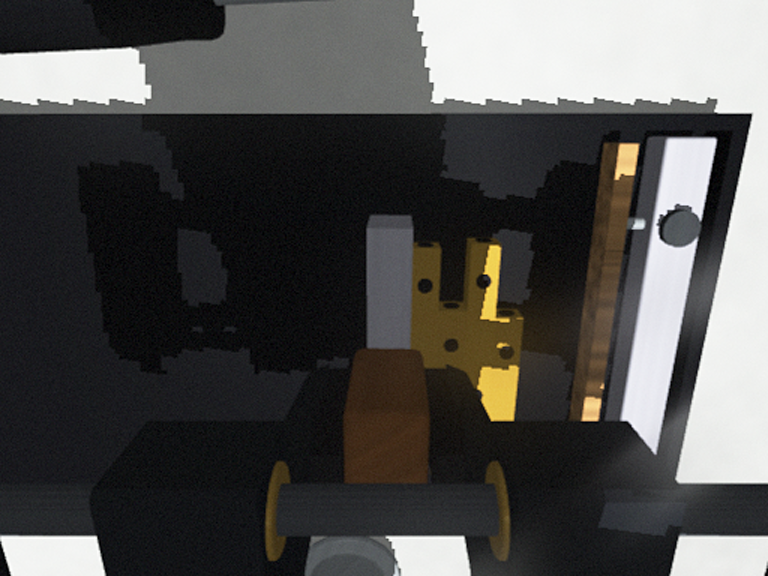

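All four bars are now flush and parallel ahead of the rake, from (425,290) to (510,350). The pad's near edge is at about (590,300), roughly 23 mm ahead. Next I feel for contact.

```bash
python3 -m jog '[[[0,0.003,0,0,0,0],[0,0.003,0,0,0,0],[0,0.003,0,0,0,0],[0,0.003,0,0,0,0],[0,0.002,0,0,0,0],[0,0.002,0,0,0,0],[0,0.001,0,0,0,0]]]'
python3 -c "
from l import *
where()"
python3 -m jog '[[[0,0.001,0,0,0,0],[0,0.001,0,0,0,0],[0,0.001,0,0,0,0],[0,0,0,0,0,0]]]'
python3 -c "
from l import *
where()"
```

```text
clock: 15.6
tool_pos: [0.5455, -0.1139, 0.0346]
eef_rot: [-0.066, 0.998, 0.001, -0.002]
contact_force: [-0.1, -1.7, -3.2]
opening: 0.244
finger_force: 44.7
tray x 5.9 y 60.3 z 34.6 Ftray -0.3 -1.7 -3.2 t 15.6
clock: 16.1
tool_pos: [0.5451, -0.1108, 0.0346]
eef_rot: [-0.066, 0.998, 0.001, -0.002]
contact_force: [-0.2, -0.1, -2.3]
opening: 0.248
finger_force: 44.7
tray x 6.0 y 63.3 z 34.6 Ftray -0.2 -0.1 -2.3 t 16.1
```

```bash
python3 -m jog '[[[0,0.001,0,0,0,0],[0,0.001,0,0,0,0],[0,0,0,0,0,0]]]'
python3 -c "
from l import *
where()"
python3 -m jog '[[[0,0.0005,0,0,0,0],[0,0.0005,0,0,0,0],[0,0,0,0,0,0]]]'
python3 -c "
from l import *
where()"
python3 -m jog '[[[0,0.0005,0,0,0,0],[0,0,0,0,0,0]]]'
python3 -c "
from l import *
where()"
```

```text
clock: 16.48
tool_pos: [0.5448, -0.1089, 0.0346]
eef_rot: [-0.066, 0.998, 0.001, -0.002]
contact_force: [0.2, -0.6, -1.9]
opening: 0.244
finger_force: 44.7
tray x 5.9 y 65.3 z 34.6 Ftray 0.1 -0.6 -1.9 t 16.48
clock: 16.85
tool_pos: [0.5447, -0.108, 0.0346]
eef_rot: [-0.066, 0.998, 0.001, -0.002]
contact_force: [0.3, -1.1, -1.6]
opening: 0.245
finger_force: 44.7
tray x 6.0 y 66.2 z 34.6 Ftray 0.1 -1.1 -1.6 t 16.85
clock: 17.1
tool_pos: [0.5447, -0.1075, 0.0346]
eef_rot: [-0.066, 0.998, 0.001, -0.002]
contact_force: [0.5, -0.7, -2.0]
opening: 0.243
finger_force: 44.7
tray x 6.0 y 66.7 z 34.6 Ftray 0.4 -0.7 -2.0 t 17.1
```

```bash
python3 -m jog '[[[0,0.0005,0,0,0,0],[0,0.0005,0,0,0,0],[0,0,0,0,0,0]]]'
python3 -c "
from l import *
where()"
python3 -m jog '[[[0,0.0005,0,0,0,0],[0,0,0,0,0,0]]]'
python3 -c "
from l import *
where()"
python3 -m jog '[[[0,0.0005,0,0,0,0],[0,0,0,0,0,0]]]'
python3 -c "
from l import *
where()"
```

```text
clock: 17.48
tool_pos: [0.5445, -0.1065, 0.0346]
eef_rot: [-0.066, 0.998, 0.001, -0.002]
contact_force: [-0.3, -1.2, -2.4]
opening: 0.245
finger_force: 44.7
tray x 6.0 y 67.7 z 34.6 Ftray -0.4 -1.1 -2.4 t 17.48
clock: 17.73
tool_pos: [0.5445, -0.1064, 0.0346]
eef_rot: [-0.066, 0.998, 0.001, -0.002]
contact_force: [0.2, -1.8, -2.4]
opening: 0.244
finger_force: 44.7
tray x 5.9 y 67.8 z 34.6 Ftray -0.1 -1.8 -2.4 t 17.73
clock: 17.98
tool_pos: [0.5445, -0.1061, 0.0346]
eef_rot: [-0.066, 0.998, 0.001, -0.002]
contact_force: [0.4, -2.2, -1.5]
opening: 0.244
finger_force: 44.7
tray x 6.0 y 68.1 z 34.6 Ftray 0.1 -2.2 -1.5 t 17.98
```

```bash
python3 -m jog '[[[0,0.0005,0,0,0,0],[0,0.0005,0,0,0,0],[0,0,0,0,0,0]]]'
python3 -c "
from l import *
where()"
python3 -m jog '[[[0,0.0005,0,0,0,0],[0,0.0005,0,0,0,0],[0,0,0,0,0,0]]]'
python3 -c "
from l import *
where()"
```

```text
clock: 18.35
tool_pos: [0.5444, -0.1057, 0.0346]
eef_rot: [-0.065, 0.998, 0.0, -0.001]
contact_force: [1.0, -4.6, -2.6]
opening: 0.242
finger_force: 44.6
tray x 6.0 y 68.5 z 34.6 Ftray 0.4 -4.7 -2.6 t 18.35
clock: 18.73
tool_pos: [0.5444, -0.1055, 0.0347]
eef_rot: [-0.065, 0.998, -0.0, -0.001]
contact_force: [1.8, -5.9, -3.1]
opening: 0.247
finger_force: 44.6
tray x 6.0 y 68.7 z 34.7 Ftray 1.0 -6.1 -3.1 t 18.73
```

```bash
python3 -m jog '[[[0,0.0005,0,0,0,0],[0,0.0005,0,0,0,0],[0,0.0005,0,0,0,0],[0,0.0004,0,0,0,0],[0,0,0,0,0,0]]]'
python3 -c "
from l import *
where()"
```

```text
clock: 19.35
tool_pos: [0.5443, -0.105, 0.0347]
eef_rot: [-0.065, 0.998, -0.001, -0.001]
contact_force: [2.3, -9.3, -3.5]
opening: 0.246
finger_force: 44.6
tray x 6.0 y 69.2 z 34.7 Ftray 1.0 -9.6 -3.5 t 19.35
```

Hold at about 10 N, then look.

```bash
python3 -m jog '[[[0,0.0003,0,0,0,0],[0,0,0,0,0,0],[0,0,0,0,0,0],[0,0,0,0,0,0],[0,0,0,0,0,0],[0,0,0,0,0,0]]]'
python3 - <<'E'
from l import *
s=where();f=snapshot('wrist');save('w7',f,None,1.5)
import pickle;pickle.dump((s,f),open('w7.pkl','wb'))
E
```

```text
clock: 20.1
tool_pos: [0.5443, -0.105, 0.0347]
eef_rot: [-0.064, 0.998, -0.001, -0.001]
contact_force: [1.8, -9.4, -2.0]
opening: 0.244
finger_force: 44.6
tray x 6.0 y 69.3 z 34.7 Ftray 0.5 -9.6 -2.0 t 20.1
```

View pics/w7.png

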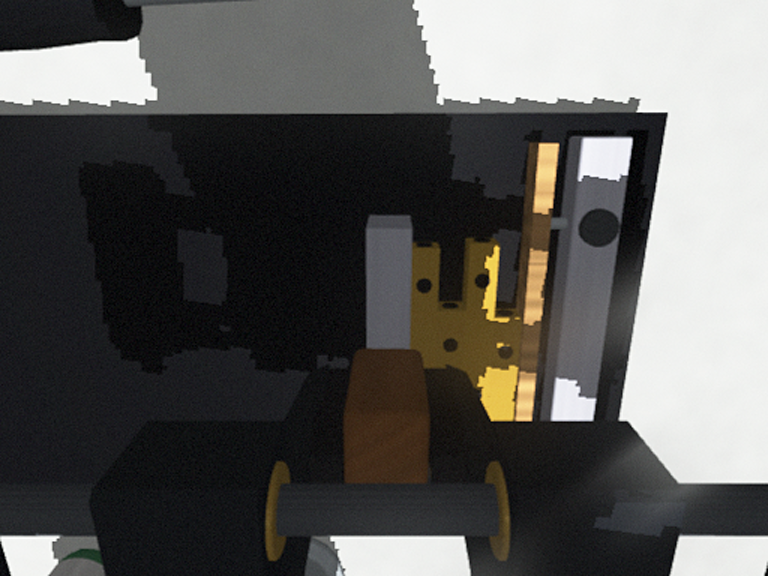

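The pack sits flat and snug between the rake face (412) and the cork (525), four parallel rows with the -x ends staggered. The force held at 9.6 N. Now I back off gently and lift.

```bash
python3 -m jog '[[[0,-0.001,0,0,0,0],[0,-0.001,0,0,0,0],[0,-0.001,0,0,0,0],[0,-0.001,0,0,0,0],[0,-0.001,0,0,0,0],[0,-0.002,0,0,0,0],[0,-0.004,0,0,0,0],[0,-0.006,0,0,0,0],[0,-0.006,0,0,0,0],[0,-0.004,0,0,0,0],[0,0,0,0,0,0]]]'
python3 -m jog '[[[0,0,-0.01,0,0,0],[0,0,-0.03,0,0,0],[0,0,-0.04,0,0,0],[0,0,-0.04,0,0,0],[0,0,-0.03,0,0,0],[0,0,-0.01,0,0,0],[0,0,0,0,0,0],[0,0,0,0,0,0]]]'
python3 - <<'E'
from l import *
s=where();f=snapshot('top');save('t8',f,(230,140,450,285),3.6)
import pickle;pickle.dump((s,f),open('t8.pkl','wb'))
delta([.521,.1905,.19],-.05)
E
```

```text
clock: 21.52
tool_pos: [0.5473, -0.1288, 0.0345]
eef_rot: [-0.065, 0.998, 0.001, -0.002]
contact_force: [-0.0, -0.8, -2.0]
opening: 0.247
finger_force: 44.7
clock: 22.52
tool_pos: [0.547, -0.1284, 0.1933]
eef_rot: [-0.066, 0.998, 0.001, -0.003]
contact_force: [-0.2, 0.2, -1.3]
opening: 0.246
finger_force: 44.7
tray x 5.5 y 45.6 z 193.3 Ftray -0.1 0.2 -1.3 t 22.52
turn [ 0.0023 -0.0058  0.1818] shift mm [ 41.9 317.2   3.2] t 22.57 F [-1.  -0.  -2.4]
```

View pics/t8.png

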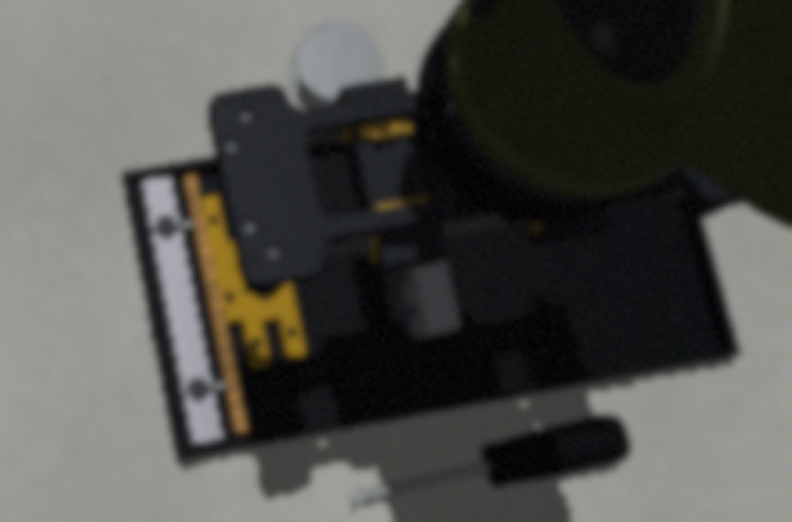

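The pack lies against the cork, parallel. Bar 1's +x end is at (215,195) and its -x end at (238,322), so its centre is about 25 mm from the centre line, inside the 35 mm limit. The rake goes back to the rest.

```bash
python3 -m jog '[[[0,0,0,0.002,-0.006,0.09],[0,0,0,0,0,0.092],[0.003,0.02,0,0,0,0],[0.005,0.036,0,0,0,0],[0.006,0.044,0,0,0,0],[0.006,0.046,0,0,0,0],[0.006,0.046,0,0,0,0],[0.006,0.046,0,0,0,0],[0.005,0.04,0,0,0,0],[0.003,0.025,0,0,0,0],[0.0019,0.0142,0.003,0,0,0],[0,0,0,0,0,0]]]'
python3 -m jog '[[[0,0,0,0,0,0],[0,0,0.03,0,0,0],[0,0,0.04,0,0,0],[0,0,0.04,0,0,0],[0,0,0.01,0,0,0],[0,0,0,0,0,0],[0,0,0,0,0,0]]]'
python3 - <<'E'
from l import *
delta([.521,.1903,.036],-.05)
s=get_state();f=snapshot('wrist');save('w9',f,None,1.5)
E
```

```text
clock: 24.08
tool_pos: [0.5211, 0.1916, 0.1909]
eef_rot: [0.024, 1.0, 0.0, 0.001]
contact_force: [-0.4, -0.1, -1.5]
opening: 0.246
finger_force: 44.7
clock: 24.95
tool_pos: [0.5235, 0.1906, 0.073]
eef_rot: [0.026, 1.0, 0.001, 0.003]
contact_force: [0.3, -0.5, -1.7]
opening: 0.246
finger_force: 44.7
turn [ 0.0015  0.0053 -0.0011] shift mm [ 2.5 -0.5 37. ] t 24.95 F [ 0.3 -0.5 -1.7]
```

View pics/w9.png

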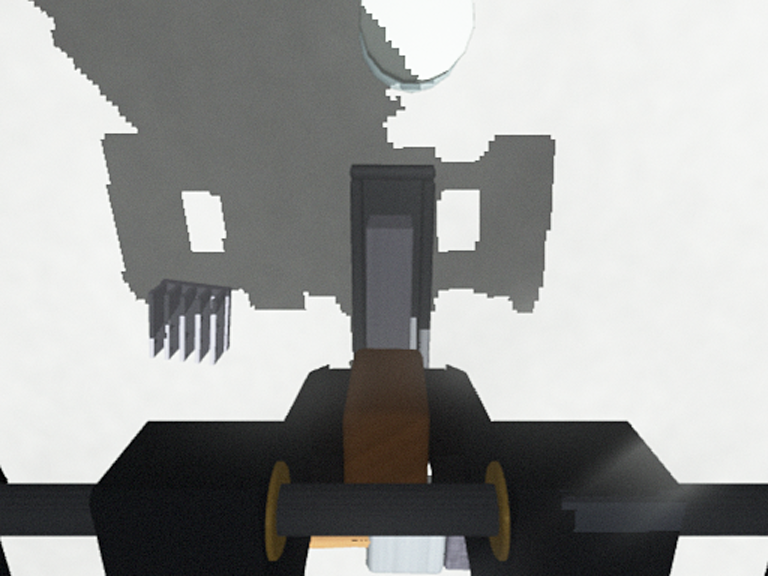

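The rake (366–412) is centred over the slot (351–435), so I lower it.

```bash
python3 -m jog '[[[0.0025,-0.0003,0,0.0015,0.005,-0.001],[0,0,0.01,0,0,0],[0,0,0.015,0,0,0],[0,0,0.008,0,0,0],[0,0,0.003,0,0,0],[0,0,0.001,0,0,0],[0,0,0,0,0,0]]]'
python3 -c "
from l import *
delta([.521,.1903,.0338],-.05)"
python3 -m jog '[[[0,0,0.001,0,0,0],[0,0,0.001,0,0,0],[0,0,0,0,0,0]]]'
python3 -c "
from l import *
delta([.521,.1903,.0338],-.05)"
```

```text
clock: 25.88
tool_pos: [0.52, 0.1903, 0.0346]
eef_rot: [0.025, 1.0, -0.0, -0.001]
contact_force: [-0.4, -0.3, -1.9]
opening: 0.247
finger_force: 44.7
turn [-0.001  -0.0018  0.0005] shift mm [-1.   0.   0.8] t 25.88 F [-0.4 -0.3 -1.9]
clock: 26.25
tool_pos: [0.5201, 0.1904, 0.0338]
eef_rot: [0.025, 1.0, -0.0, -0.0]
contact_force: [-1.6, 0.6, 7.5]
opening: 0.244
finger_force: 44.7
turn [-0.0009 -0.0009  0.0005] shift mm [-0.9 -0.  -0. ] t 26.25 F [-1.6  0.6  7.5]
```

Seated: it bears 7.5 N at the original height. Release.

```bash
python3 -m jog '[[[0,0,-0.0005,0,0,0],[0,0,0,0,0,0]]]'
python3 -m jog '[[[0,0,0,0,0,0],[0,0,0,0,0,0],[0,0,0,0,0,0],[0,0,0,0,0,0],[0,0,-0.01,0,0,0],[0,0,-0.02,0,0,0],[0,0,-0.03,0,0,0],[0,0,-0.04,0,0,0],[0,0,-0.03,0,0,0],[0,0,-0.01,0,0,0],[0,0,0,0,0,0],[0,0,0,0,0,0]]]' 0.06
python3 - <<'E'
from h import *
f=snapshot('scene');save('s10',f,(100,130,440,290),2.3)
E
```

```text
clock: 26.5
tool_pos: [0.52, 0.1904, 0.0338]
eef_rot: [0.025, 1.0, -0.0, -0.001]
contact_force: [-1.6, 0.6, 6.8]
opening: 0.244
finger_force: 44.7
clock: 28.0
tool_pos: [0.5194, 0.19, 0.1719]
eef_rot: [0.025, 1.0, -0.001, -0.002]
contact_force: [0.3, -0.7, -0.2]
opening: 0.684
finger_force: 0.0
```

View pics/s10.png

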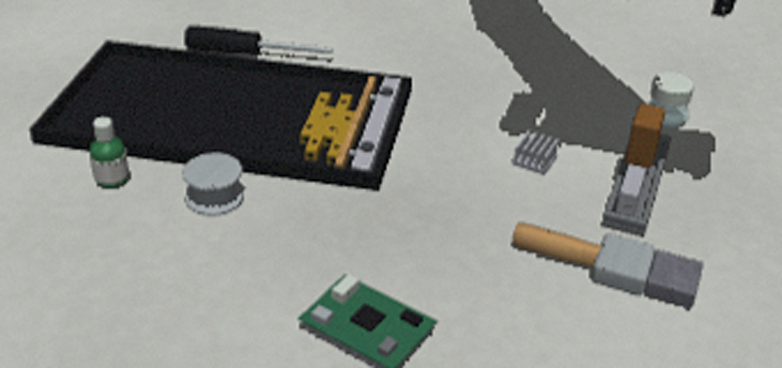

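The four bars are packed against the cork at about (330,128), the rake stands upright in its rest at (645,150), and the bystanders are in place.

```bash
python3 -c "
from plant import *
print(finish_job())"
```

```text
the job is handed in; nothing more can be done
None
```

I handed the job in at about 28 s of the 64 s allowed: the four bars lie flat and parallel against the stop after a press of about 9.6 N for over half a second, the rake stands upright in its rest, and the last picture shows the bystanders in place; the hand-in returned no verdict.

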